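# Pin a sample chamber's sprung lever open and load a vial

### The arm

A 6-joint arm with a two-finger parallel gripper is mounted at the origin on the work surface; the furniture and walls round the work are solid. World frame = base frame: x ahead of the robot, y to its left, z up, the work surface at z = 0. Lengths are in m, angles in rad, forces in N, time in s.
With the tool pointing down it reaches from about 0.275 to 0.75 m from the base axis. Payload 10.2 kg.
Tool frame: the origin (TCP) lies midway between the tips of the shut fingers; the grasp point (between the pads) lies 19 mm behind it (env.hold_point_z is the distance from the TCP to the grasp point, in m); z points along the fingers, y is the line along which they close (so a half turn about z gives the same grasp; the last joint's range is limited). The gripper opens to 85 mm and grips with 20 to 120 N. Pads are 22 mm wide; open, the fingers measure 114 mm over their backs; the gripper's body (76 mm by 85 mm) begins 54 mm behind the grasp point. The pads swing forward as they close: fully open they stand 13 mm farther back than shut.
Start: joints at [-1.347, 0.313, 1.498, -0, 1.331, -0.223], TCP at [0.227, -0.473, 0.231] pointing down, gripper open.
Joint ranges: [-2.94, 2.94], [-0.97, 2.17], [0.19, 2.56], [-1.23, 4.37], [0.02, 3.11], [-2.88, 2.88]. Speed limits (rad/s): [2.39, 2.39, 3.01, 3.14, 3.14, 3.14].

### API

Orientations are given as a unit quaternion [x, y, z, w].
In Python, from bench import env, kinematics, monitor, eyes, job gives the robot as it stands. The module is installed in compiled form; this text tells all that it offers. Calls block until the motion is done:
- env.reach(position, orientation): joint-space move of the TCP to a pose.
- env.movel(position, velocity=0.15, frame=None, guard=None): straight line of the TCP; frame=None keeps the orientation; velocity is the mean speed in m/s. With guard (N) it stops when the force on the tool has changed by that much, and returns True; else False.
- env.set_joints(angles): joint-space move.
- env.release() and env.close_gripper(effort=None): open the fingers fully, or close them until they stop; effort is the grip in N (None keeps the last).
- env.hold(seconds).
- kinematics.ik(position, orientation): joint angles nearest the present ones, or None.
- monitor.sense(): the state.
- eyes.grab_frame(name): name is "scene" or "top" or "wrist"; returns a dict with "frame" (400x640x3 uint8, red, green, blue), "mtx" (3x3 intrinsics, pixels), "view" (4x4, takes a point from world to camera coordinates). Camera axes: x right, y down, z forward; pixel columns grow to the right and rows downward; lengths in m; the calibration is good to about 2 mm. The wrist camera is an equidistant fisheye: a pixel r from the principal point sees the ray r / f radians off the axis. A picture is of the moment at which its call begins. There is no depth.
A pose or a line that the arm cannot do raises env.MotionError and nothing moves.
- job.hand_in(): hands the job in; it is judged then, once.
The state is a dict: "clock": time; "joints": joint angles; "qvel": joint speeds; "joint_efforts": joint torques, N m; "position": TCP position; "ee_rot": TCP orientation; "contact_force": force on the tool from outside, world axes, zero at the start; "ft_torque": the same for the moment, N m; "finger_gap": opening from 0.0 (shut) to 1.0 (fully open); "gripper_force": force on a finger pad.
Only numpy, scipy, OpenCV 4.12 (cv2) and the standard library are available. Lean on these libraries where they do the work, as an engineer would, in place of code of your own. Each camera call takes 0.05 s, during which the arm holds its last target. There are 200 camera calls.

### The job

Take the loose steel pin from its parking block and use it to push the chamber's sprung lever round, which lifts the hood, then drop the pin fully into the hole in the base plate so that the lever rests against it and the hood stays open; do not let the lever snap back. Then stand the sample vial upright on the floor of the open chamber, leaving the pin in place and the beaker and dropper bottle undisturbed.

Things in the scene. Friction and masses are not known exactly. Their poses are not given: they have to be found in the camera images.
- fixture: Sample chamber fixed to the bench: grey plate 30 mm thick, from -105 to 105 in its x, -210 to 130 in its y. Origin on the bench; at yaw 0 x points away from the robot, y left. Its +y half carries an open square tray (160 mm outside, walls 5 mm, rim 75 mm above the bench) under a white hood (top at 136 mm when shut) hinged on the far (+x) rim; the -y half the lever and pin hole.
- lever (a joint): Angle (rad) of the level steel bar, 150 mm long from the pivot, 12 wide, 35 to 55 mm above the bench. At 0 (rest) it points at -2.15 rad from the fixture's +x axis, anticlockwise from above (towards robot and right); grows anticlockwise (end moves away from the robot), stop at 1.0. A spring drives it back to 0 (3 to 5 N at 110 mm). Against a pin in the hole it reads about 0.8.
- hood (a joint): Angle of the white hood (rad): 0 shut, coupled to the lever as 1.85 x the lever's angle, about 1.5 (upright behind the tray) with the lever pinned. It is moved only by the lever.
- lever_pivot (a point): The lever's pivot axis, 45 mm above the bench (mid-height of the lever). In the fixture's frame at x -20, y -65 mm.
- pin_hole (a point): Centre of the mouth of the round pin hole, on the plate's top 30 mm above the bench; 19 mm wide, chamfered, through to the bench. In the fixture's frame x -9.6, y -175.5 mm, 111 mm from the pivot axis. The pin fits only with the lever pushed to about 0.8 or more, and stands on the robot's side of the lever.
- tray_floor (a point): Centre of the chamber's flat floor, 30 mm above the bench; the clear floor is 150 x 150 mm. Axes as the fixture's. In the fixture's frame at x 0, y 40 mm.
- pin_grip (a point): Point on the axis of the pin's handle, 90 mm above its tip. The loose upright pin is 112 mm long, 100 g: steel shank 16 mm in diameter from the tip to 66 mm (lowest 6 mm tapered), then a round black handle 28 mm in diameter up to 112 mm. z along the pin, up. Fingers closing along the direction of the push hold it best.
- pin_tip (a point): Centre of the pin's lower end. It stands on the bench at the start, in the parking block, and on the bench again when fully home in the pin hole.
- pin_stand: The parking block, fixed to the bench: aluminium, 70 x 70 x 30 mm, with a 19 mm through hole at its centre in which the pin stands. Origin at the centre of its underside. (A tall fixed instrument stands left of the work and a fixed monitor right of it: keep the arm clear of both.)
- vial_center (a point): Centre, half-way up, of the only sample vial: frosted round vial 28 mm in diameter, 95 mm tall, with a 26 mm wide screw cap over the top 15 mm; 50 g, standing upright on the bench. z along the vial, up.
- beaker: Bystander: clear beaker, 73 mm wide, 96 mm tall; origin at the centre of its underside.
- dropper_bottle: Bystander: small bottle with a rubber dropper, 34 mm wide, 102 mm tall; origin at the centre of its underside.
Mind the look-alikes: they are no part of the job. Leave any blue look-alike of the part that bears vial_center alone. What is shaped like the part that bears pin_grip but blue is not meant.

How it is judged:
By the outcome, as a careful person would: the job done as asked, in the order asked, and still so for the second after the job is handed in, with the robot touching nothing.
It also fails if it takes over 64 s, if anything falls off the work surface, if the arm or the gripper's body presses on something with over 40 N, if the wrist force passes 120 N, or if a joint passes its speed limit or range.

## Working session

There is one attempt and no reset: what is moved stays moved. The work goes in short steps, each a Python script; the robot and the scene stay as the last script left them, time stands still between calls to the robot, and variables do not carry over. Pictures are saved under pics/ and viewed, at most 12 in all, crops included, and the job is handed in when it is done.

```bash
mkdir -p pics; cat > h.py <<'E'
import numpy as np, cv2
from bench import env, kinematics, monitor, eyes, job
from scipy.spatial.transform import Rotation as R
def ray(f,u,v):
    K=f["mtx"];V=f["view"];x=(u-K[0,2])/K[0,0];y=(v-K[1,2])/K[1,1]
    d=V[:3,:3].T@np.array([x,y,1.]);return -V[:3,:3].T@V[:3,3],d
def onz(f,u,v,z):
    o,d=ray(f,u,v);return o+d*(z-o[2])/d[2]
def proj(f,p):
    V=f["view"];q=V[:3,:3]@np.array(p)+V[:3,3];k=f["mtx"]@q;return k[:2]/k[2]
def save(f,n,box=None,s=1):
    im=f["frame"]
    if box: a,b,c,d=box; im=im[b:d,a:c]
    im=cv2.resize(im,None,fx=s,fy=s,interpolation=cv2.INTER_CUBIC)
    cv2.imwrite("pics/"+n,im[:,:,::-1])
E
python3 - <<'E'
from h import *
import pickle
D={}
for n in("scene","top"):
    f=eyes.grab_frame(n);D[n]=f;save(f,n+"0.png",s=1.25);print(n,f["mtx"],f["view"])
pickle.dump(D,open("d0.pkl","wb"));s=monitor.sense();print(s["clock"],s["ee_rot"],env.hold_point_z)
E
```

```text
scene [[383.88185168   0.         312.52873805]
 [  0.         383.88185168 196.9610587 ]
 [  0.           0.           1.        ]] [[-0.8917802   0.4524611   0.00265325  0.44471904]
 [ 0.23023546  0.45881603 -0.85818383 -0.07064953]
 [-0.38951215 -0.76470047 -0.51333564  1.29925973]
 [ 0.          0.          0.          1.        ]]
top [[470.23082771   0.         324.22117798]
 [  0.         470.23082771 194.34002378]
 [  0.           0.           1.        ]] [[ 0.00501945 -0.99997504 -0.00497221  0.02263935]
 [-0.97681345 -0.00383882 -0.2140578   0.54810514]
 [ 0.21403337  0.00593138 -0.97680834  1.49304667]
 [ 0.          0.          0.          1.        ]]
0.1 [ 9.75145793e-01  2.21563426e-01  6.14447835e-06 -5.75175597e-04] 0.0187
```

View pics/top0.png

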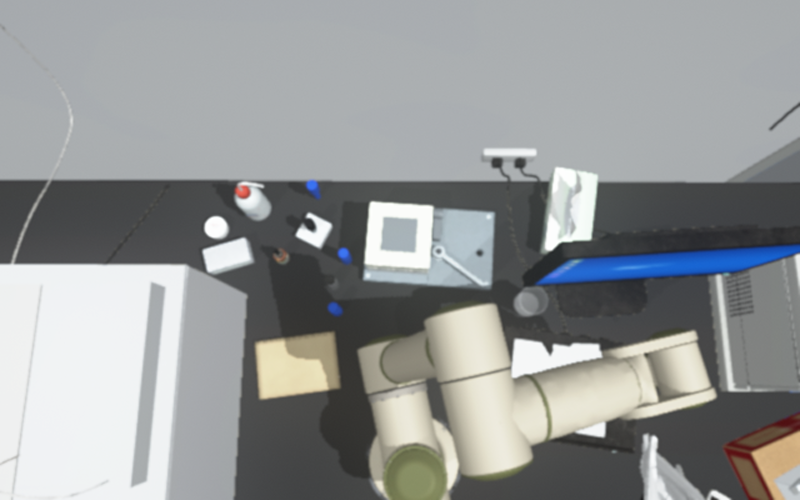

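View pics/scene0.png

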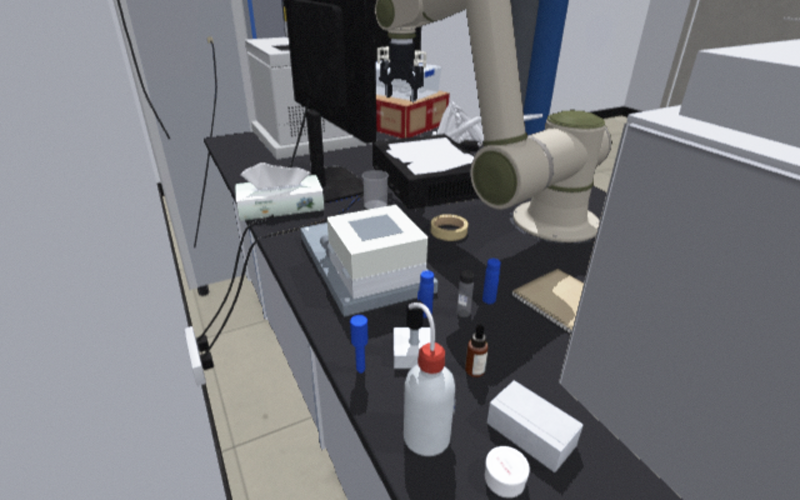

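Top picture (800 px scale): hood at (400,237), lever from (438,252) to (487,285), pin hole at (480,253). White parking block with the black-handled pin at (312,227). 
Pin candidates: black handle at (310,225), and a blue look-alike at (313,188), which is rejected. 
Vial candidates: frosted with dark cap at (333,283), and blue ones at (344,255) and (335,308), which are rejected. 
Dropper at (281,257), beaker at (530,300).

```bash
python3 - <<'E'
from h import *
import pickle
D=pickle.load(open("d0.pkl","rb"))
t,s=D["top"],D["scene"]
a=t["frame"][140:260,215:415];b=s["frame"][160:310,240:420]
A=cv2.resize(a,None,fx=3.9,fy=3.9,interpolation=cv2.INTER_CUBIC)
A=np.clip(A.astype(float)*1.4,0,255).astype('uint8')
cv2.imwrite("pics/c1.png",A[:,:,::-1])
B=cv2.resize(b,None,fx=4,fy=4,interpolation=cv2.INTER_CUBIC);B=np.clip(B.astype(float)*1.4,0,255).astype('uint8')
cv2.imwrite("pics/c2.png",B[:,:,::-1])
g=t["frame"].astype(int)
def rects(m,name,amin,z):
    m=m.astype('uint8')
    cs,_=cv2.findContours(m,cv2.RETR_EXTERNAL,cv2.CHAIN_APPROX_NONE)
    for c in cs:
        if cv2.contourArea(c)<amin: continue
        r=cv2.minAreaRect(c);bx=cv2.boxPoints(r)
        if not(200<r[0][0]<430 and 140<r[0][1]<260): continue
        print(name,np.round(r[0],1),np.round(r[1],1),round(r[2],1));P=np.array([onz(t,u,v,z) for u,v in bx]);print(P[:,:2].round(4).tolist(),P.mean(0).round(4))
rects((g.min(2)>150),"white",60,.03)
pl=(g[:,:,0]>75)&(g.max(2)<215); pl[:146]=0
rects((g.min(2)>85),"grey+",1500,.03)
E
```

```text
white [250.9 183.7] [22.8 21.9] 26.6
[[0.5738, 0.3241], [0.6425, 0.2937], [0.6069, 0.223], [0.5389, 0.2538]] [0.5905 0.2737 0.03  ]
white [342.9 195.3] [101.6  63.1] 3.9
[[0.4556, 0.1384], [0.6731, 0.128], [0.6496, -0.2177], [0.4337, -0.1974]] [ 0.553  -0.0372  0.03  ]
white [202.  159.5] [29. 26.] 90.0
[[0.7269, 0.4926], [0.7272, 0.4028], [0.6238, 0.3972], [0.6235, 0.4858]] [0.6753 0.4446 0.03  ]
grey+ [343.5 195.9] [104.4  66.2] 4.1
[[0.4493, 0.1414], [0.6774, 0.1301], [0.6523, -0.2252], [0.426, -0.2032]] [ 0.5513 -0.0392  0.03  ]
grey+ [319.5 199.5] [399. 639.] 90.0
[[1.2888, 1.2335], [1.2925, -1.1316], [-0.0835, -0.9421], [-0.0953, 1.0214]] [0.6006 0.0453 0.03  ]
```

View pics/c1.png

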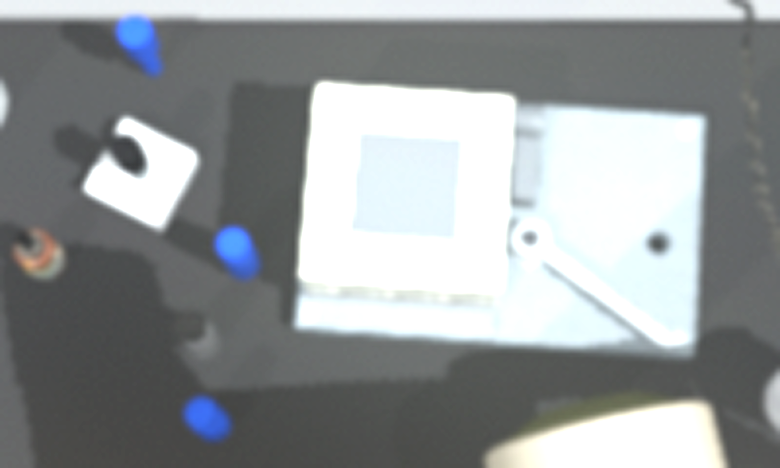

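View pics/c2.png

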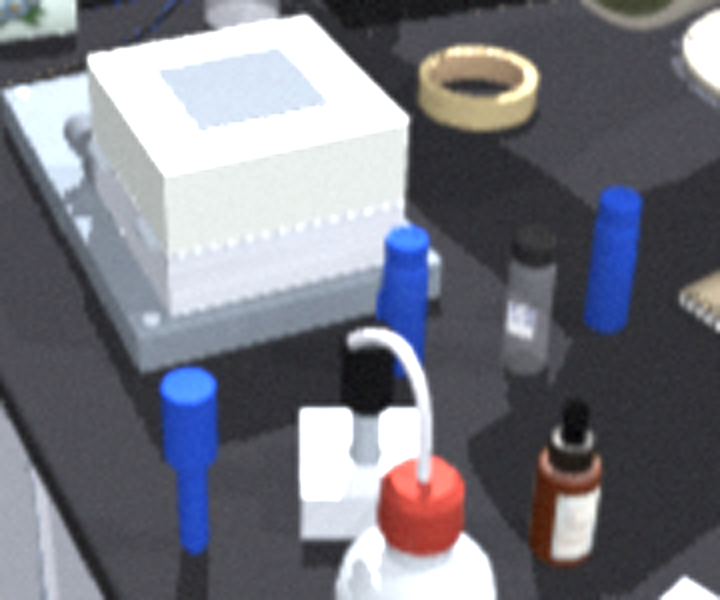

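c1 shows the plate corners at (706,116), (695,354) and (293,328), the hole at (658,242), the pivot at (530,238) and the block around (142,174). c2 confirms the black-handled steel pin in the white block at (367,375) and the frosted, dark-capped vial at (530,300). The blue ones are look-alikes.

```bash
python3 - <<'E'
from h import *
import pickle
D=pickle.load(open("d0.pkl","rb"))
t,s=D["top"],D["scene"]
T=lambda x,y,z:onz(t,214.6+x/3.9,139.6+y/3.9,z)
S=lambda x,y,z:onz(s,239.6+x/4,159.6+y/4,z)
FR,NR,NL=T(706,116,.03),T(695,354,.03),T(293,328,.0)
NLt=T(293,324,.03)
print("corners",FR,NR,NL,NLt,np.linalg.norm(FR-NR),np.linalg.norm(NLt-NR))
hole=T(658,242,.03);piv=T(530,238,.057);hc=[T(x,y,.136) for x,y in((317,82),(515,95),(300,285),(500,300))]
print("hole",hole,"piv",piv,np.linalg.norm((hole-piv)[:2]));print("hood",np.round(hc,4).tolist(),np.mean(hc,0))
# fit
loc=np.array([[105,-210],[-105,-210],[-9.6,-175.5],[-20,-65]])/1000;W=np.array([FR,NR,hole,piv])[:,:2]
lc,wc=loc.mean(0),W.mean(0);A=loc-lc;B=W-wc
yaw=np.arctan2((A[:,0]*B[:,1]-A[:,1]*B[:,0]).sum(),(A*B).sum());c,q=np.cos(yaw),np.sin(yaw);M=np.array([[c,-q],[q,c]])
o=wc-M@lc;print("yaw",yaw,"o",o,"res",(W-(loc@M.T+o))*1000)
print("tray",M@[0,.04]+o)
blk=np.array([T(x,y,.03) for x,y in((124,115),(200,157),(84,187),(163,232))]);print("blk",blk.round(4).tolist(),blk.mean(0))
print("pin top",T(125,148,.112),S(367,347,.112))
print("vial",S(535,233,.095),S(526,366,0),T(183,325,.095),T(205,345,0))
print("dropper",T(45,258,0),S(565,545,0),"blueV",S(407,237,.095),S(620,195,.095),"cam",ray(t,0,0)[0],ray(s,0,0)[0])
E
```

```text
corners [ 0.64246439 -0.21724445  0.03      ] [ 0.4333403  -0.20218173  0.03      ] [0.45878457 0.14173021 0.        ] [0.45759887 0.13940584 0.03      ] 0.20966585154074013 0.34244787955589023
hole [ 0.53013238 -0.17294163  0.03      ] piv [ 0.5276567  -0.06160687  0.057     ] 0.11136227791086374
hood [[0.6408, 0.1155, 0.136], [0.6304, -0.0462, 0.136], [0.4724, 0.126, 0.136], [0.461, -0.0334, 0.136]] [0.55115716 0.04047961 0.136     ]
yaw -0.07056006478437081 o [0.55242159 0.00069873] res [[ 0.10938825 -1.06307232]
 [ 0.46275208 -0.80567519]
 [-0.34008166  0.74612341]
 [-0.23205867  1.1226241 ]]
tray [0.55524166 0.0405992 ]
blk [[0.6415, 0.291, 0.03], [0.6039, 0.2233, 0.03], [0.5768, 0.3231, 0.03], [0.5372, 0.2531, 0.03]] [0.58985828 0.27262542 0.03      ]
pin top [0.59075601 0.27442881 0.112     ] [0.59976378 0.28425083 0.112     ]
vial [0.44647302 0.21574672 0.095     ] [0.44824114 0.22246101 0.        ] [0.44622281 0.22402583 0.095     ] [0.44358304 0.21771204 0.        ]
dropper [0.51978114 0.36033419 0.        ] [0.51581106 0.35807607 0.        ] blueV [0.51655298 0.18526089 0.095     ] [0.37551177 0.20452802 0.095     ] cam [0.21572103 0.01588704 1.57585919] [0.91893511 0.8247416  0.6051461 ]
```

```bash
cat >> h.py <<'E'
YAW=-.0706;O=np.array([.5524,.0007]);M=np.array([[np.cos(YAW),-np.sin(YAW)],[np.sin(YAW),np.cos(YAW)]])
W=lambda x,y:M@[x,y]+O
PIV=W(-.02,-.065);HOLE=W(-.0096,-.1755)
def down(phi):  # tool down, closing axis at phi
    y=np.array([np.cos(phi),np.sin(phi),0]);z=np.array([0,0,-1.]);return R.from_matrix(np.c_[np.cross(y,z),y,z]).as_quat()
def st(m=""):
    s=monitor.sense();print(m,"t%.1f"%s["clock"],s["position"].round(4) if hasattr(s["position"],'round') else np.round(s["position"],4),"F",np.round(s["contact_force"],1),"gap %.3f"%s["finger_gap"],"gf",np.round(s["gripper_force"],1),"q6 %.2f"%s["joints"][5]);return s
def pinpos(lev,r=.111,gap=0.): # pin centre touching lever at angle lev
    a=-2.15+YAW+lev;d=np.array([np.cos(a),np.sin(a)]);n=np.array([-d[1],d[0]]);return PIV+r*d-(.014+gap)*n, a+np.pi/2
E
python3 - <<'E'
from h import *
import pickle
D=pickle.load(open("d0.pkl","rb"));t=D["top"]
print("bluepin",onz(t,214.6+137/3.9,139.6+30/3.9,.112),"beaker",onz(t,424,240,.05),"mon",onz(t,420,228,.1),HOLE,pinpos(.8),pinpos(0,gap=.012))
for n,p,ph in(("pin",(.59,.2735,.071),1.57),("pin-",(.59,.2735,.071),-1.57),("start",(*pinpos(0,gap=.012)[0],.105),pinpos(0)[1]),("start+pi",(*pinpos(0,gap=.012)[0],.105),pinpos(0)[1]+np.pi),("hole",(*HOLE,.071),pinpos(.8)[1]),("hole+pi",(*HOLE,.071),pinpos(.8)[1]+np.pi)):
    q=kinematics.ik(np.array(p),down(ph));print(n,None if q is None else np.round(q,2))
E
```

```text
bluepin [0.6925863  0.26849516 0.112     ] beaker [ 0.39945189 -0.29982365  0.05      ] mon [ 0.43139662 -0.27838465  0.1       ] [ 0.53044391 -0.17368561] (array([ 0.53063143, -0.17457243]), 0.15019632679489647) (array([ 0.44000503, -0.13537495]), -0.6498036732051036)
pin [ 0.25  0.74  1.26 -0.    1.14 -1.32]
pin- [ 0.25  0.74  1.26 -0.    1.14  1.82]
start [-0.55  0.32  1.85 -0.    0.97  0.1 ]
start+pi None
hole [-0.53  0.56  1.58 -0.    1.   -0.68]
hole+pi [-0.53  0.56  1.58 -0.    1.    2.47]
```

```bash
python3 - <<'E'
from h import *
env.reach([.29,-.27,.30],down(.3))
env.reach([.42,.16,.30],down(1.2))
env.reach([.59,.2735,.20],down(1.57))
f=eyes.grab_frame("wrist");save(f,"w1.png",s=1)
env.movel([.59,.2735,.071],.12,guard=15);st("down")
env.close_gripper(80);st("grip")
env.movel([.59,.2735,.24],.12);st("up")
f=eyes.grab_frame("wrist");f2=eyes.grab_frame("scene")
a=np.hstack([cv2.imread("pics/w1.png")[:,:,::-1],f["frame"]])
b=cv2.resize(f2["frame"][100:320,200:420],(480,480));c=np.zeros((480,320,3),'uint8');c[:200]=cv2.resize(a[:,:640],(320,200));c[200:400]=cv2.resize(a[:,640:],(320,200))
cv2.imwrite("pics/p1.png",np.hstack([b,c])[:,:,::-1])
E
```

```text
down t5.0 [0.5904 0.2736 0.0719] F [ 0.4 -0.5  0. ] gap 0.998 gf 0.0 q6 -1.32
grip t5.5 [0.5902 0.2735 0.0714] F [-0.5 -0.5  3.5] gap 0.309 gf 78.6 q6 -1.32
up t7.1 [0.5898 0.2734 0.2392] F [ 0.6 -0.7 -0.5] gap 0.311 gf 78.6 q6 -1.32
```

View pics/p1.png

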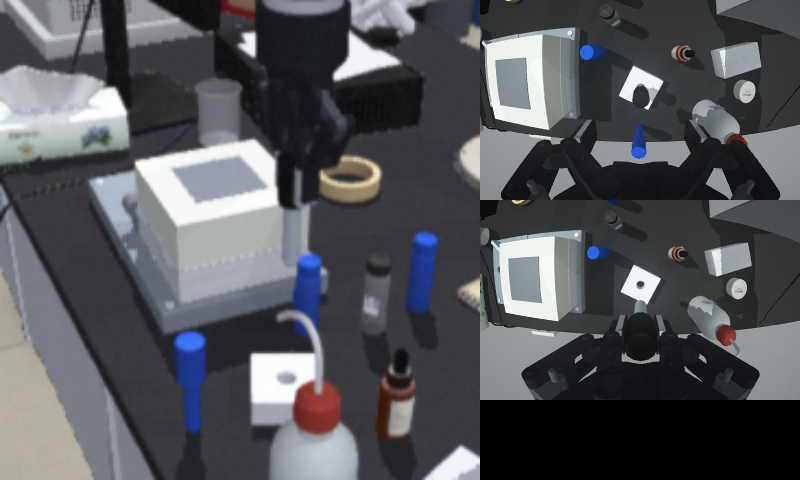

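The combined picture shows the right pin lifted clear, with the block hole empty at about (287,378). The blue parts stand untouched. Next I carry it to the lever and check where the tip sits in the grip.

```bash
python3 - <<'E'
from h import *
p,a=pinpos(0,gap=.015)
env.reach([.45,.10,.25],down(.8))
env.reach([*p,.25],down(a));s=st()
P=np.array(s["position"]);print(p,P)
env.hold(.3)
ims=[]
for n in("scene","wrist"):
    f=eyes.grab_frame(n);tip=P-[0,0,.071]
    if n=="scene": 
        u,v=proj(f,tip);u2,v2=proj(f,P);print(n,u,v,u2,v2)
    else:
        V=f["view"];K=f["mtx"]
        def fp(x):
            q=V[:3,:3]@x+V[:3,3];r=np.hypot(q[0],q[1]);th=np.arctan2(r,q[2]);return K[:2,2]+K[0,0]*th*q[:2]/r
        u,v=fp(tip);print(n,u,v,fp(P),"per mm x,y:",(fp(tip+[.01,0,0])-[u,v])/10,(fp(tip+[0,.01,0])-[u,v])/10)
        hu=fp(np.r_[HOLE,.03]);print("hole exp",hu)
    x0,y0=int(u)-40,int(v)-40;print("crop origin",x0,y0)
    c=f["frame"][max(y0,0):y0+80,max(x0,0):x0+80];c=cv2.resize(c,(400,400),interpolation=cv2.INTER_CUBIC);ims.append(c)
    np.save(n+"1.npy",f["frame"])
cv2.imwrite("pics/p2.png",np.hstack(ims)[:,:,::-1])
E
```

```text
t9.0 [ 0.4382 -0.1328  0.2498] F [ 0.7 -0.8 -0.5] gap 0.310 gf 78.6 q6 0.09
[ 0.43761642 -0.13355986] [ 0.43819302 -0.13278986  0.24984434]
scene 310.61979447609633 134.8523678743158 310.62228208256244 111.5701109171229
crop origin 270 94
wrist 320.45722291227776 202.38520237045864 [320.50495356 244.32168134] per mm x,y: [ 1.10757007 -0.80129627] [-0.84172089 -1.05934086]
hole exp [401.99786971 146.53227704]
crop origin 280 162
```

View pics/p2.png

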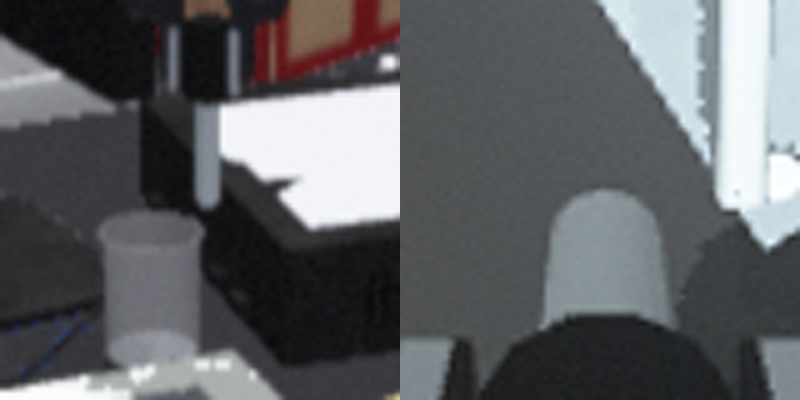

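p2 shows the pin straight in the grip. In the wrist view its tip arc peaks at about crop (604,188), roughly 4–5 px lower than expected, so the pin sits about 3.5 mm off along the pads. I check this and the hole with the same camera.

```bash
cat >> h.py <<'E'
def fproj(V,K,x):
    q=V[:3,:3]@np.array(x)+V[:3,3];r=np.hypot(q[0],q[1]);th=np.arctan2(r,q[2]);return K[:2,2]+K[0,0]*th*q[:2]/r
def fonz(V,K,u,v,z):
    d=(np.array([u,v])-K[:2,2]);r=np.hypot(*d);th=r/K[0,0];c=np.r_[d/r*np.sin(th),np.cos(th)]
    w=V[:3,:3].T@c;o=-V[:3,:3].T@V[:3,3];return o+w*(z-o[2])/w[2]
E
python3 - <<'E'
from h import *
s=monitor.sense();f=eyes.grab_frame("wrist");V,K=f["view"],f["mtx"]
T=np.eye(4);T[:3,:3]=R.from_quat(s["ee_rot"]).as_matrix();T[:3,3]=s["position"]
C=V@T;print("cam in tool",np.linalg.inv(C)[:3,3].round(4))
T1=np.eye(4);T1[:3,:3]=R.from_quat(down(1.57)).as_matrix();T1[:3,3]=[.59,.2735,.20];V1=C@np.linalg.inv(T1)
w=cv2.imread("pics/w1.png")
# block white rect in w1
g=w.min(2).astype(int)
u0,v0=fproj(V1,K,[.59,.2735,.03]);print("blk exp",u0,v0,"pin top exp",fproj(V1,K,[.59,.2735,.112]))
m=np.zeros(g.shape,'uint8');r=50;y0,x0=int(v0)-r,int(u0)-r
m[y0:y0+2*r,x0:x0+2*r]=(g[y0:y0+2*r,x0:x0+2*r]>150)
cs,_=cv2.findContours(m,cv2.RETR_EXTERNAL,cv2.CHAIN_APPROX_NONE);c=max(cs,key=cv2.contourArea);rc=cv2.minAreaRect(c)
print(rc,np.mean([fonz(V1,K,*b,.03) for b in cv2.boxPoints(rc)],0),[fonz(V1,K,*b,.03)[:2].round(3) for b in cv2.boxPoints(rc)])
# pin hole (dark blob near expected)
hu=fproj(V,K,[*HOLE,.03]);x,y=int(hu[0]),int(hu[1]);G=f["frame"].min(2)[y-25:y+25,x-25:x+25];mm=(G<110).astype('uint8')
n,l,stt,ce=cv2.connectedComponentsWithStats(mm)
for i in range(1,n):
    if stt[i,4]>15: q=ce[i]+[x-25,y-25];print("dark",stt[i],q,fonz(V,K,*q,.03))
print("HOLE",HOLE)
A=cv2.resize(f["frame"][y-40:y+80,x-80:x+80],(533,400));B=cv2.resize(w[y0:y0+100,x0:x0+100],(267,267))[:,:,::-1];B=np.vstack([B,np.zeros((133,267,3),'uint8')])
cv2.imwrite("pics/p3.png",np.hstack([A,B])[:,:,::-1]);print(x,y,x0,y0)
E
```

```text
cam in tool [ 6.800e-02  1.000e-04 -1.429e-01]
blk exp 320.2857840393599 174.02893277111687 pin top exp [320.25179577 196.46106221]
((321.6000061035156, 176.3000030517578), (68.42367553710938, 67.08203887939453), 26.56505012512207) [0.59322847 0.27489179 0.03      ] [array([0.608, 0.227]), array([0.545, 0.259]), array([0.577, 0.322]), array([0.643, 0.292])]
dark [ 21  19  14  13 128] [402.8203125 145.6875   ] [ 0.5318048  -0.17361095  0.03      ]
dark [43 45  7  5 17] [423.17647059 168.82352941] [ 0.53722175 -0.21296308  0.03      ]
HOLE [ 0.53044391 -0.17368561]
401 146 270 124
```

View pics/p3.png

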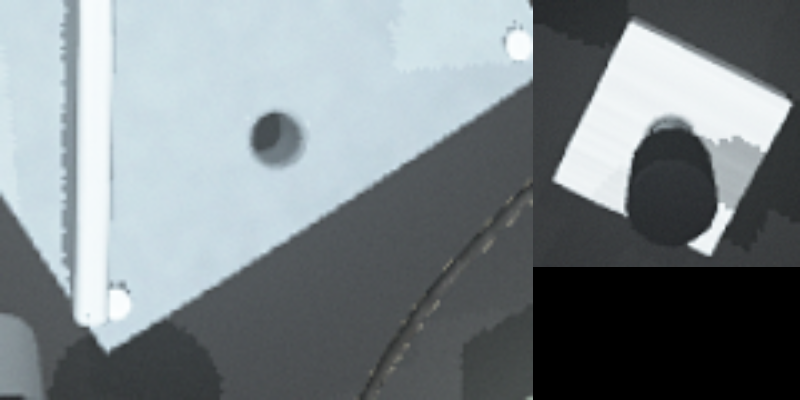

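p3 shows the pin hole at crop (277,139), matching the expected spot within about 2 mm. The block as seen by the wrist camera confirms the pin sits about 3 mm towards tool +x in the grip. Now I push the lever.

```bash
cat >> h.py <<'E'
OFF=.0032
def tcp(p,phi): return np.array(p)-OFF*np.array([-np.sin(phi),np.cos(phi)])
E
python3 - <<'E'
from h import *
sh=np.array([.0012,0])
p,a=pinpos(0,gap=.015)
env.movel([*tcp(p+sh,a),.106],.15,guard=12);st("low")
for l in np.linspace(.1,.8,6):
    p,a=pinpos(l);env.movel([*tcp(p+sh,a),.106],.07,frame=down(a),guard=30)
st("pushed");print("pin est",p+sh,HOLE+sh)
f=eyes.grab_frame("wrist");g=eyes.grab_frame("top")
V,K=f["view"],f["mtx"];u,v=fproj(V,K,[*HOLE,.03]);print("hole exp px",u,v)
A=cv2.resize(f["frame"][100:300,220:420],(500,500),interpolation=cv2.INTER_CUBIC);B=cv2.resize(g["frame"][130:250,280:400],(300,300));B=np.vstack([B,np.zeros((200,300,3),'uint8')])
cv2.imwrite("pics/p4.png",np.hstack([A,B])[:,:,::-1])
E
```

```text
low t10.6 [ 0.4373 -0.1363  0.1067] F [ 0.3 -0.1 -1.3] gap 0.308 gf 78.6 q6 0.09
pushed t13.0 [ 0.5319 -0.1777  0.106 ] F [-3.  -0.1 -0.3] gap 0.305 gf 79.2 q6 -0.68
pin est [ 0.53183143 -0.17457243] [ 0.53164391 -0.17368561]
hole exp px 319.56580554022247 195.36802015830082
```

View pics/p4.png

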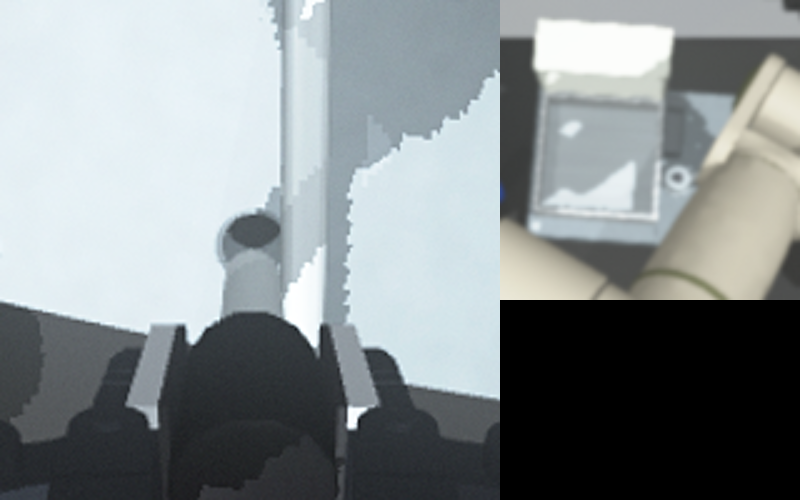

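p4 shows the hood fully open, the pin against the lever and the hole mouth at about crop (250,243). The tip is about 7 mm short of it (towards image-down). My offset sign along the pads was wrong, so I correct it, shift, and lower with a guard.

```bash
sed -i 's/^OFF=.*/OFF=-.0033/' h.py; python3 - <<'E'
from h import *
f=eyes.grab_frame("wrist");V,K=f["view"],f["mtx"];H=fonz(V,K,320.2,197.3,.03)[:2];a=pinpos(.8)[1]
h=(H+HOLE)/2;c=tcp(h,a);print("hole wrist",H,"top",HOLE,"tcp",c)
env.movel([*c,.106],.05,guard=30);st("shift")
b=env.movel([*c,.092],.04,guard=10);st("in? %s"%b)
if not b:
    b=env.movel([*c,.0715],.04,guard=15);st("down %s"%b)
f=eyes.grab_frame("wrist");A=cv2.resize(f["frame"][100:300,220:420],(500,500),interpolation=cv2.INTER_CUBIC);cv2.imwrite("pics/p5.png",A[:,:,::-1])
E
```

```text
hole wrist [ 0.53101191 -0.17510758] top [ 0.53044391 -0.17368561] tcp [ 0.53023412 -0.17113374]
shift t13.5 [ 0.53   -0.1707  0.106 ] F [-3.  -0.5 -0.2] gap 0.309 gf 79.1 q6 -0.67
in? False t14.0 [ 0.5301 -0.1711  0.0914] F [-1.8 -0.7 -3.4] gap 0.308 gf 79.0 q6 -0.67
down True t14.5 [ 0.5302 -0.1712  0.0713] F [-1.8 -0.6  6. ] gap 0.311 gf 79.7 q6 -0.67
```

The pin went home (TCP back at 71 mm). I release, rise and check.

```bash
python3 - <<'E'
from h import *
s=monitor.sense();p=list(s["position"])
env.release();st("rel")
env.movel([p[0],p[1],.25],.15);st("up")
env.reach([.42,.03,.30],down(.8))
g=eyes.grab_frame("top");f=eyes.grab_frame("scene")
A=cv2.resize(g["frame"][130:250,270:410],(467,400),interpolation=cv2.INTER_CUBIC);B=cv2.resize(f["frame"][100:300,220:386],(332,400),interpolation=cv2.INTER_CUBIC)
cv2.imwrite("pics/p6.png",np.hstack([A,B])[:,:,::-1]);st()
E
```

```text
rel t15.2 [ 0.5294 -0.1711  0.0707] F [ 0.   1.4 -0.3] gap 1.000 gf 0.0 q6 -0.67
up t16.5 [ 0.5299 -0.1711  0.2492] F [-0.6  0.5  0.5] gap 0.998 gf 0.0 q6 -0.67
 t17.6 [0.4206 0.0291 0.2994] F [-0.5 -0.1  0. ] gap 0.998 gf 0.0 q6 -1.01
```

View pics/p6.png

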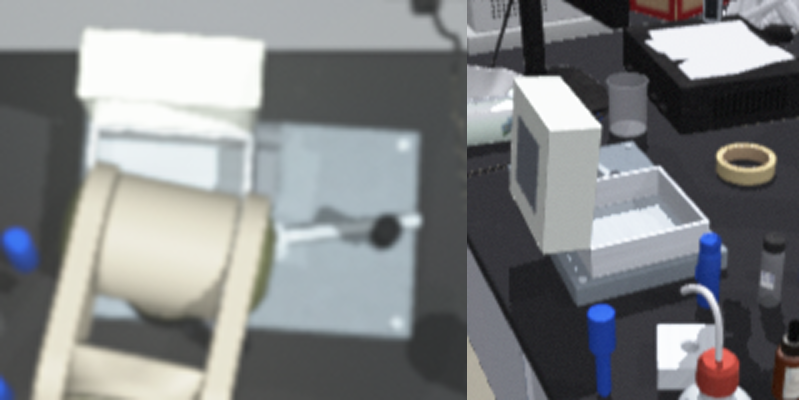

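p6 shows the hood standing open, with the lever resting against the upright pin (handle at (384,230)). Now the vial: one close wrist look first.

```bash
python3 - <<'E'
from h import *
env.reach([.446,.219,.24],down(1.5));env.hold(.3);s=st()
f=eyes.grab_frame("wrist");V,K=f["view"],f["mtx"];np.savez("v.npz",V=V,K=K)
for n,p in(("cap",(.446,.219,.095)),("base",(.446,.219,0))): print(n,fproj(V,K,p))
u,v=fproj(V,K,(.446,.219,.06));x,y=int(u)-50,int(v)-50;print(x,y)
A=cv2.resize(f["frame"][y:y+100,x:x+100],(500,500),interpolation=cv2.INTER_CUBIC);A=np.clip(A*1.8,0,255).astype('uint8');cv2.imwrite("pics/p7.png",A[:,:,::-1])
E
```

```text
t18.7 [0.4463 0.2182 0.2404] F [ 0.7  0.8 -0.6] gap 1.001 gf 0.0 q6 -1.28
cap [322.03769772 179.22523299]
base [321.7631701  161.82814908]
271 121
```

View pics/p7.png

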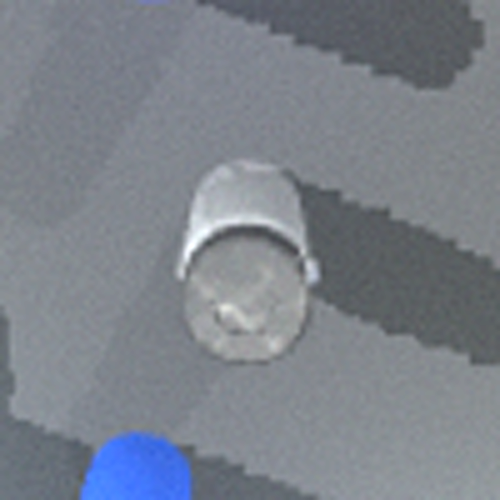

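p7 shows the frosted vial from above with its cap centre at crop (246,297), within 1–2 mm of the estimate. The blue one is well clear at (135,480).

```bash
python3 - <<'E'
from h import *
d=np.load("v.npz");c=fonz(d["V"],d["K"],320.2,180.4,.095)[:2];print("vial",c)
env.movel([*c,.15],.2);env.movel([*c,.042],.1,guard=10);st("at")
env.close_gripper(35);st("grip")
env.movel([*c,.19],.15);st("lift")
p=W(-.008,.04);env.reach([*p,.19],down(1.5));st("over")
env.movel([*p,.085],.12,guard=15);b=env.movel([*p,.068],.03,guard=4);s=st("floor %s"%b)
E
```

```text
vial [0.44702507 0.21716338]
at t20.6 [0.4473 0.2173 0.0425] F [ 1.1 -0.7 -0. ] gap 1.000 gf 0.0 q6 -1.28
grip t21.1 [0.4472 0.2172 0.0422] F [-0.9  0.2  2.8] gap 0.314 gf 34.4 q6 -1.28
lift t22.2 [0.4466 0.2171 0.1891] F [-0.1 -0.5  0.3] gap 0.318 gf 34.4 q6 -1.28
over t23.1 [0.5467 0.0422 0.1897] F [ 0.2  0.1 -1. ] gap 0.314 gf 34.4 q6 -1.64
floor True t24.6 [0.5475 0.0411 0.0719] F [ 1.  -0.2  2.7] gap 0.308 gf 34.5 q6 -1.64
```

Contact came at TCP 72 mm, exactly where the floor should be. I release, retreat straight up, back off and check.

```bash
python3 - <<'E'
from h import *
p=list(monitor.sense()["position"])
env.release();env.hold(.2);env.movel([p[0],p[1],.24],.12)
env.reach([.33,.05,.35],down(1.2));env.hold(.5);st("away")
f=eyes.grab_frame("scene");g=eyes.grab_frame("top")
A=cv2.resize(f["frame"][110:310,220:420],(450,450),interpolation=cv2.INTER_CUBIC);B=cv2.resize(g["frame"][130:250,270:440],(350,247));B=np.vstack([B,np.zeros((203,350,3),'uint8')])
cv2.imwrite("pics/p8.png",np.hstack([A,B])[:,:,::-1])
E
```

```text
away t28.4 [0.3301 0.05   0.3499] F [-0.7  1.  -0.2] gap 0.997 gf 0.0 q6 -1.41
```

View pics/p8.png

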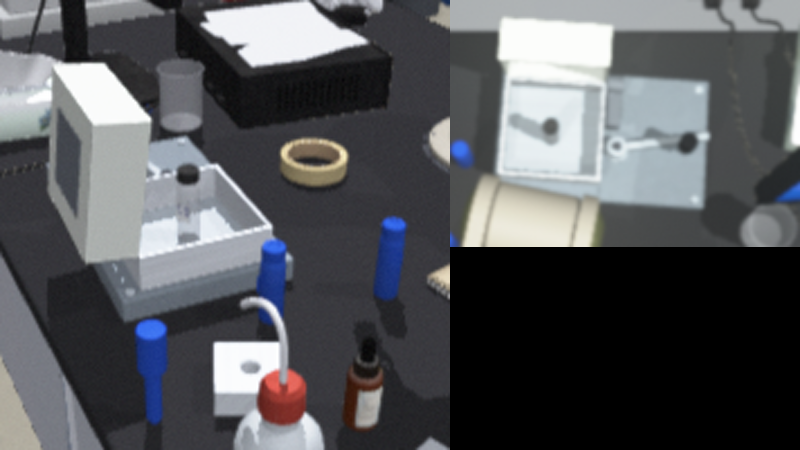

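p8 shows the vial upright in the tray at (188,205), the hood open, the lever against the pin at (688,143), and the beaker and dropper bottle in place.

```bash
python3 -c "
from h import *
print(job.hand_in())"
```

```text
the job is handed in; nothing more can be done
None
```

The job is handed in at about 28 s of the 64 s limit: the pin is fully home with the lever against it and the hood open, the vial stands upright on the chamber floor, and the beaker and dropper bottle are undisturbed.

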